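Set the channel selector to green and confirm

TASK

Switch the round bench selector to the green channel: push its upright tab round with closed or single fingers, touching only the tab and not the disc, until the tip of the orange pointer is over the middle of the green dot, then press the black button in the centre fully down and let it go. Do not pinch the tab between the fingers, do not press the button before the pointer is at green, and leave the bottles, vial and beaker beside the selector where they stand.

Things in the scene. Friction and masses are not known exactly. Their poses are not given: they have to be found in the camera images.
- selector (a joint): angle of the turning part of the selector (rad) about the vertical axis through the origin of selector_base: 0 when its tab and pointer point along the base's -x, growing counter-clockwise seen from above, stops at -2.45 and 2.45. Stiff dry friction (0.15 N m, about 3 N at the tab): it stays where it is left, does not spring back and has no clicks
- selector_base: the selector: a grey round housing 194 mm across, 40 mm high, fixed to the counter; origin at the centre of its underside, z up, the middle of the tab's travel lies along its -x. Six dots lie on its rim 80 mm from the axis, 45, 85 and 125 degrees either side of its -x direction, in an order that changes
- pointer_tip (a point): tip of the slim orange pointer on the turning white knurled disc (140 mm across, its top 50 mm above the counter), 80 mm from the axis, 50 mm above the counter, in line with the tab; it sweeps just above the dots
- tab_mid (a point): middle of the tab: a black fin standing on the disc with a dark rubber pad on each side, 24 mm long radially (44 to 68 mm from the axis), 14 mm thick with its pads, from 50 to 85 mm above the counter; this point is 56 mm from the axis, 68 mm above the counter. Pushing its clockwise side turns it counter-clockwise, and the other way about
- button (a joint): travel of the black confirm button (m): 0 up, 0.005 fully down; sprung, 1.4 N at the top to 5 N at the bottom
- button_top (a point): centre of the top of the black button, 26 mm across, on the selector's axis, 66 mm above the counter; it goes straight down and does not turn with the disc
- dot_red: flat round red dot, 18 mm across, 3 mm thick, fixed on the rim with its underside 40 mm above the counter; origin at the centre of its underside
- dot_yellow: flat round yellow dot, 18 mm across, 3 mm thick, fixed on the rim with its underside 40 mm above the counter; origin at the centre of its underside
- dot_green: flat round green dot, 18 mm across, 3 mm thick, fixed on the rim with its underside 40 mm above the counter; origin at the centre of its underside
- dot_blue: flat round blue dot, 18 mm across, 3 mm thick, fixed on the rim with its underside 40 mm above the counter; origin at the centre of its underside
- dot_white: flat round white dot, 18 mm across, 3 mm thick, fixed on the rim with its underside 40 mm above the counter; origin at the centre of its underside
- dot_black: flat round black dot, 18 mm across, 3 mm thick, fixed on the rim with its underside 40 mm above the counter; origin at the centre of its underside
- amber_bottle: bystander: small amber bottle with a black cap, 33 x 34 x 86 mm, standing free beside the selector; origin at the centre of its underside
- beaker: bystander: small clear beaker, 46 mm across, 57 mm high; origin at the centre of its underside
- dropper: bystander: white dropper bottle with a red nozzle, 38 mm across, 113 mm high; origin at the centre of its underside
- vial: bystander: slim amber vial with a black cap, 29 mm across, 82 mm high; origin at the centre of its underside

How it is judged:
By the outcome, as a careful person would: the job done as asked, in the order asked, and still so for the second after the job is handed in, with the robot touching nothing.
It also fails if it takes over 58 s, if anything falls off the work surface, if the arm or the gripper's body presses on something with over 40 N, if the wrist force passes 120 N, or if a joint passes its speed limit or range.

ROBOT

A 7-joint arm with a two-finger parallel gripper is mounted at the origin on a cart in front of the work surface, level with it; the furniture and walls round the work are solid. World frame = base frame: x ahead of the robot, y to its left, z up, the work surface at z = 0. Lengths are in m, angles in degrees, forces in N, time in s.
With the tool pointing down it reaches from about 0.4 to 0.9 m from the base axis. Payload 5.5 kg.
Tool frame: the origin (TCP) lies at the very end of the fingers, on their centre line; the grasp point (between the pads) lies 19 mm behind it (env.pinch_z is the distance from the TCP to the grasp point, in m); z points along the fingers, y is the line along which they close (so a half turn about z gives the same grasp; the last joint's range is limited). The gripper opens to 85 mm and grips with 20 to 120 N. Pads are 22 mm wide; open, the fingers measure 114 mm over their backs; the gripper's body (76 mm by 85 mm) begins 54 mm behind the grasp point. The pads swing forward as they close: fully open they stand 13 mm farther back than shut.
Start: joints at [84.752, 28.699, -24.465, 88.831, 12.651, 65.22, -12.049], TCP at [0.226, -0.61, 0.231] pointing down, gripper open.
Joint ranges: [-164.97, 164.97], [-17.58, 116.51], [-87.97, 89.64], [11.32, 138.91], [-80.73, 260.73], [10.89, 115.49], [-147.41, 147.41]. Speed limits (degrees/s): [147.25, 147.25, 180, 180, 180, 180, 180].

INTERFACE

Orientations are given as [roll, pitch, yaw] about the fixed x, y, z axes, in that order (R = Rz(yaw) Ry(pitch) Rx(roll)).
In Python, from bench import env gives the robot as it stands.
- The arm moves only by the shell command python3 -m creep [OPENING] [FORCE], which reads ROWS from standard input. ROWS is a JSON list that holds a single list of rows (three levels of brackets), with 1 to 12 rows, each of 6 numbers: dx, dy, dz in parts of the range, where 1.0 means 0.3 m, then a rotation vector rx, ry, rz in shares of 360 degrees (1.0 is 360 degrees); each row shifts and turns the commanded pose from where the row before left it, along the tool's axes as they then stand; what a row does not reach is not made up. A row lasts 1/12 s, in which the tool goes at most 0.0417 m and 7.16 degrees, less where a joint would pass 70% of its speed; a pose out of reach is approached as far as the arm can. OPENING is the finger opening in m, set as the command begins (- or left out keeps the last). The fingers move at their own pace and stop on an object; FORCE is the grip in N (left out, the last holds). Time passes only in rows, so rows that do not move let the fingers close. It prints the time, the measured TCP pose, the force, the opening and the grip force at its end. Input that does not fit is refused with a message, and nothing moves.
- env.state(): the state, without advancing time (a new reading comes with each control period).
- env.capture(name): name is "scene" or "top" or "wrist"; returns the picture (384x512x3 uint8, red, green, blue); there is no depth.
- env.calibration(name): a dict with "mtx" (3x3 intrinsics, pixels), "R" (3x3) and "t" (3): a world point X has camera coordinates R X + t; the wrist camera has in their place "mount" (4x4, takes a point from camera to tool coordinates, whose origin is the TCP and whose axes are the flange's). Camera axes: x right, y down, z forward; pixel columns grow to the right and rows downward; lengths in m; the calibration is good to about 2 mm. A picture is of the moment at which its call begins: read the wrist's pose just before it. calibration takes no time and is no camera call.
- env.job_done(): hands the job in; it is judged then, once.
The state is a dict: "clock": time; "joint_pos": joint angles; "dq": joint speeds; "tau": joint torques, N m; "ee_pos": TCP position; "orientation": TCP orientation; "force": force on the tool from outside, world axes, zero at the start; "ft_torque": the same for the moment, N m; "width": finger opening in m; "finger_force": force on a finger pad.
Only numpy, scipy, OpenCV 4.12 (cv2) and the standard library are available. Lean on these libraries where they do the work, as an engineer would, in place of code of your own. Each camera call takes 0.05 s, during which the arm holds its last target. There are 200 camera calls.

## Working session

There is one attempt and no reset: what is moved stays moved. The work goes in short steps, Python scripts to look and compute and a shell command to move; the robot and the scene stay as the last step left them, time stands still between calls to the robot, and variables do not carry over. Pictures are saved under pics/ and viewed, at most 14 in all, crops included, and the job is handed in when it is done.

```bash
mkdir -p pics
python3 - <<'E'
from bench import env
import cv2
for n in("scene","top"):
    cv2.imwrite(f"pics/{n}0.png",env.capture(n)[:,:,::-1])
    print(env.calibration(n))
s=env.state();print(s['clock'],s['ee_pos'],s['orientation'],s['width'],env.pinch_z)
E
```

```text
{'mtx': array([[416.69371877,   0.        , 258.93076012],
       [  0.        , 416.69371877, 198.10899617],
       [  0.        ,   0.        ,   1.        ]]), 'R': array([[-0.76504651, -0.64395408,  0.00519449],
       [-0.45051957,  0.52943906, -0.71883684],
       [ 0.46014775, -0.55228383, -0.69515942]]), 't': array([0.56581083, 0.21528376, 0.74678106])}
{'mtx': array([[489.09637199,   0.        , 248.43380712],
       [  0.        , 489.09637199, 195.83308431],
       [  0.        ,   0.        ,   1.        ]]), 'R': array([[-0.02660664, -0.99928533,  0.02684978],
       [-0.99517143,  0.02393951, -0.09518787],
       [ 0.09447707, -0.02925276, -0.99509716]]), 't': array([0.18273639, 0.5639533 , 0.9252135 ])}
0.1 [ 0.22558736 -0.60894652  0.23038083] [-1.79901127e+02 -3.99083435e-03  2.03327059e+01] 0.08502083693982626 0.0187
```

View pics/top0.png

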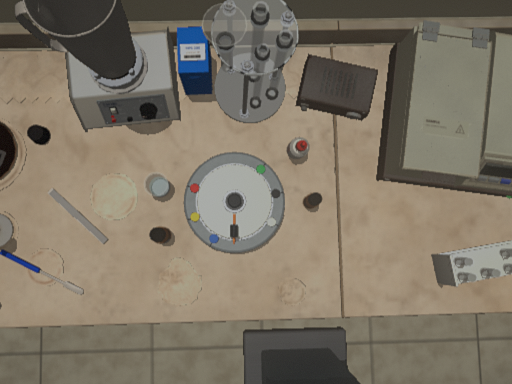

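View pics/scene0.png

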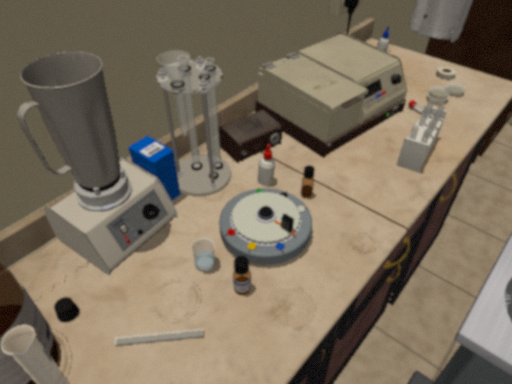

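The top view shows the selector at about (234,202), with its tab at (234,231) pointing toward the robot. The green dot at (261,169) is on the counter-clockwise side, at about +125°. I'll enlarge this area to measure it.

```bash
cat > h.py <<'E'
from bench import env
import cv2, numpy as np
def pix2w(n,uv,z):
    c=env.calibration(n);R,t=np.array(c['R']),np.array(c['t'])
    d=R.T@np.linalg.solve(c['mtx'],[uv[0],uv[1],1.]);o=-R.T@t
    return o+d*(z-o[2])/d[2]
def w2pix(n,X):
    c=env.calibration(n);p=c['mtx']@(c['R']@np.array(X)+c['t']);return p[:2]/p[2]
def circ(n,c,r,z,k=24):
    return [w2pix(n,[c[0]+r*np.cos(a),c[1]+r*np.sin(a),z]) for a in np.linspace(0,2*np.pi,k)]
def crop(src,dst,x0,y0,w,h,s):
    im=src if not isinstance(src,str) else cv2.imread(src)
    cv2.imwrite(dst,cv2.resize(im[y0:y0+h,x0:x0+w],None,fx=s,fy=s,interpolation=cv2.INTER_CUBIC))
E
python3 - <<'E'
from h import *
crop("pics/top0.png","pics/top0c.png",140,130,190,140,4)
im=cv2.imread("pics/top0.png");hsv=cv2.cvtColor(im,cv2.COLOR_BGR2HSV)
for nm,lo,hi in(("green",(45,80,50),(85,255,255)),("blue",(105,100,60),(130,255,255)),("yellow",(24,130,100),(34,255,255)),("red",(175,120,80),(180,255,255)),("orange",(5,150,120),(16,255,255))):
    m=cv2.inRange(hsv,lo,hi);m[:,:180]=0;m[:,290:]=0;m[:150]=0;m[255:]=0
    ys,xs=np.nonzero(m)
    if len(xs): uv=(xs.mean(),ys.mean());print(nm,len(xs),uv,pix2w("top",uv,.043)[:2])
print(pix2w("top",(234,202),.066),pix2w("top",(234,202),.04))
E
```

```text
green 59 (np.float64(260.33898305084745), np.float64(168.67796610169492)) [0.61831224 0.14474507]
blue 56 (np.float64(213.375), np.float64(238.375)) [0.48773386 0.23714208]
yellow 55 (np.float64(194.3272727272727), np.float64(216.43636363636364)) [0.52999103 0.27226104]
orange 18 (np.float64(233.66666666666666), np.float64(227.22222222222223)) [0.50772433 0.19843971]
[0.55362735 0.19665862 0.066     ] [0.5557842  0.19667268 0.04      ]
```

View pics/top0c.png

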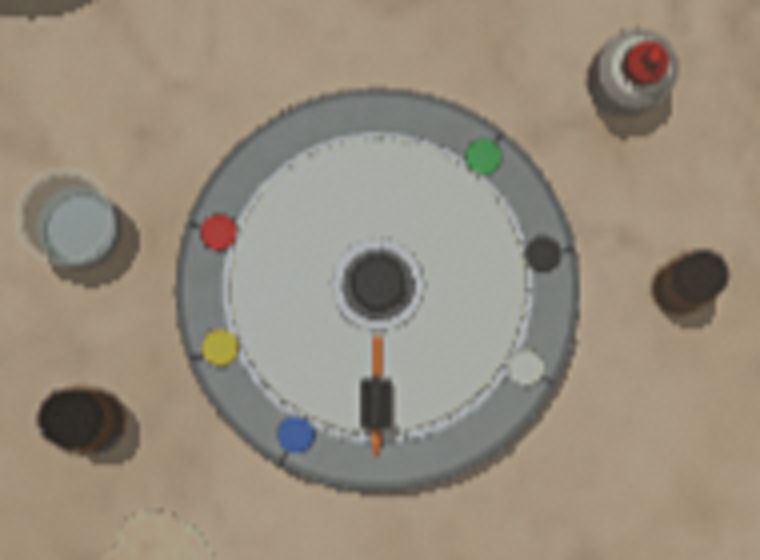

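The crop shows these positions: red (219,233), yellow (220,348), blue (296,435), white (527,367), black (543,254), green (484,157), pointer tip (376,455) and button (378,284). I'll fit the base pose to the six dots.

Run:
```python
from h import *
from scipy.optimize import least_squares
P=dict(green=(484,157,125),black=(543,254,85),white=(527,367,45),blue=(296,435,-45),yellow=(220,348,-85),red=(219,233,-125))
f=lambda u,v:((u+.5)/4-.5+140,(v+.5)/4-.5+130)
W={k:pix2w("top",f(*p[:2]),.043)[:2] for k,p in P.items()}
def res(q): return np.concatenate([W[k]-(q[:2]+.08*np.array([np.cos(q[2]+np.pi+np.radians(P[k][2])),np.sin(q[2]+np.pi+np.radians(P[k][2]))])) for k in P])
s=least_squares(res,[.555,.197,0]);print(s.x,np.degrees(s.x[2]),np.round(s.fun*1e3,1))
c=s.x[:2]
print("button",pix2w("top",f(378,284),.066))
t=pix2w("top",f(376,455),.05);d=t[:2]-c;print("tip",t,np.hypot(*d),np.degrees(np.arctan2(d[1],d[0])-np.pi-s.x[2])%360)
for k in W: d=W[k]-c;print(k,np.hypot(*d),np.degrees(np.arctan2(d[1],d[0])))
for k,uv,z in(("dropper",(636,65),.11),("vial",(707,273),.08),("amber",(70,418),.086),("beaker",(80,228),.055)):print(k,pix2w("top",f(*uv),z))
```

```text
[0.55687309 0.19617451 0.25891401] 14.83467996700424 [-0.1 -0.4  0.1  0.1  0.3 -0.3  0.   0.3 -0.1  0.3 -0.1  0. ]
button [0.55617751 0.19636628 0.066     ]
tip [0.47735297 0.19921659 0.05      ] 0.07957828574248384 342.97451418981484
green 0.08016933863135713 -40.40675614652051
black 0.07995422588866276 -80.1204905669513
white 0.08011096195660881 -119.89035478558009
blue 0.08013730870207744 149.64540003229655
yellow 0.08029741679923487 109.8403072499793
red 0.07997219568534192 69.94047167225064
dropper [0.64783647 0.0787521  0.11      ]
vial [0.55637059 0.04553249 0.08      ]
amber [0.49755971 0.33573982 0.086     ]
beaker [0.5868232  0.33518578 0.055     ]
```

The fit residuals are under 0.5 mm. The centre is (0.5569, 0.1962), the pointer is at world 177.8°, and green is at 319.8°, so I need about +142° counter-clockwise. I'll move to a hover beside the tab with the fingers closed.

The rows are not in the units I measure in: shifts go in shares of 0.3 m and turns go in shares of 360 degrees. I convert before sending: -0.0269 m / 0.3 = -0.0897, 0.0254 m / 0.3 = 0.0847.

```bash
echo '[[[0.0847, -0.0897, 0, 0, 0, 0], [0.0847, -0.0897, 0, 0, 0, 0], [0.0847, -0.0897, 0, 0, 0, 0], [0.0847, -0.0897, 0, 0, 0, 0], [0.0847, -0.0897, 0, 0, 0, 0], [0.0847, -0.0897, 0, 0, 0, 0], [0.0847, -0.0897, 0, 0, 0, 0], [0.0847, -0.0897, 0, 0, 0, 0], [0.0847, -0.0897, 0, 0, 0, 0], [0.0847, -0.0897, 0, 0, 0, 0], [0.0847, -0.0897, 0, 0, 0, 0], [0.0847, -0.0897, 0, 0, 0, 0]]]' | python3 -m creep 0 20; python3 -c "
from bench import env
s=env.state();print(s['joint_pos'],s['ee_pos'],s['orientation'])"
```

```text
clock: 1.1
ee_pos: [0.3995, -0.1991, 0.2312]
orientation: [180.0, 0.0, 20.3]
force: [1.7, 0.0, -0.6]
width: -0.0001
finger_force: 0.0
[ 59.90291577   8.61650949 -39.79414281 116.33139526   6.57728178
  57.20878143 -52.82933002] [ 0.39954614 -0.19914948  0.23122403] [1.79988119e+02 2.15849538e-02 2.03164440e+01]
```

Scaled: -0.0304 m / 0.3 = -0.1013, 0.0204 m / 0.3 = 0.068.

```bash
echo '[[[0.068, -0.1013, 0, 0, 0, 0], [0.068, -0.1013, 0, 0, 0, 0], [0.068, -0.1013, 0, 0, 0, 0], [0.068, -0.1013, 0, 0, 0, 0], [0.068, -0.1013, 0, 0, 0, 0], [0.068, -0.1013, 0, 0, 0, 0], [0.068, -0.1013, 0, 0, 0, 0], [0.068, -0.1013, 0, 0, 0, 0], [0.068, -0.1013, 0, 0, 0, 0], [0.068, -0.1013, 0, 0, 0, 0], [0.068, -0.1013, 0, 0, 0, 0], [0.068, -0.1013, 0, 0, 0, 0]]]' | python3 -m creep; echo '[[[0, 0, 0, 0, 0, -0.0156], [0, 0, 0, 0, 0, -0.0156], [0, 0, 0, 0, 0, -0.0156], [0, 0, 0, 0, 0, -0.0156], [0, 0, 0, 0, 0, -0.0156], [0, 0, 0, 0, 0, -0.0156], [0, 0, 0, 0, 0, -0.0156], [0, 0, 0, 0, 0, -0.0156], [0, 0, 0, 0, 0, -0.0156], [0, 0, 0, 0, 0, -0.0156], [0, 0, 0, 0, 0, -0.0156], [0, 0, 0, 0, 0, -0.0156]]]' | python3 -m creep; python3 -c "
from h import *
s=env.state();print(s['joint_pos'],s['ee_pos'],s['orientation'])
cv2.imwrite('pics/w1.png',env.capture('wrist')[:,:,::-1]);print(env.calibration('wrist'))"
```

```text
clock: 2.1
ee_pos: [0.5023, 0.2276, 0.2308]
orientation: [180.0, 0.0, 20.3]
force: [0.1, -0.4, 0.8]
width: 0.0002
finger_force: 0.0
clock: 3.1
ee_pos: [0.5021, 0.2259, 0.2309]
orientation: [-180.0, 0.0, 88.2]
force: [0.1, -0.6, -0.4]
width: 0.0003
finger_force: 0.0
[ 22.15382201  30.90942971 -65.58621565 102.47467384  30.55236897
  66.91796962 -54.86066697] [0.50211356 0.22590267 0.23093383] [-1.79965532e+02  2.04253059e-02  8.81553214e+01]
{'mtx': array([[330.06816758,   0.        , 256.77492104],
       [  0.        , 330.06816758, 197.15099949],
       [  0.        ,   0.        ,   1.        ]]), 'mount': array([[-1.92566525e-04, -9.56183010e-01, -2.92769559e-01,
         7.43967800e-02],
       [ 9.99999609e-01,  6.86427060e-05, -8.81927207e-04,
        -3.70827624e-04],
       [ 8.63380306e-04, -2.92769614e-01,  9.56182623e-01,
        -1.41406056e-01],
       [ 0.00000000e+00,  0.00000000e+00,  0.00000000e+00,
         1.00000000e+00]])}
```

View pics/w1.png

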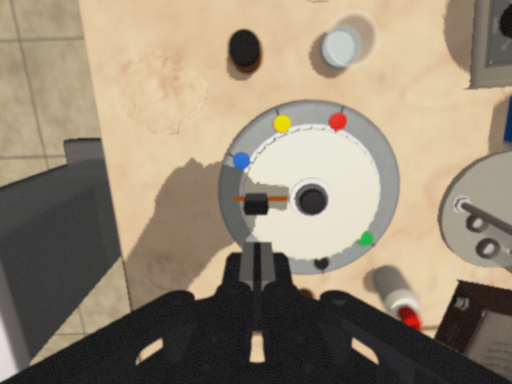

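The wrist view shows the tab at about (257,204), and the fingers will come down on its +y (clockwise) side with a gap of about 9 mm. Now I'll descend to z = 0.060.

```bash
echo '[[[0, 0, 0.0667, 0, 0, 0], [0, 0, 0.0667, 0, 0, 0], [0, 0, 0.0667, 0, 0, 0], [0, 0, 0.0667, 0, 0, 0], [0, 0, 0.0667, 0, 0, 0], [0, 0, 0.0667, 0, 0, 0], [0, 0, 0.0667, 0, 0, 0], [0, 0, 0.0667, 0, 0, 0], [0, 0, 0.0267, 0, 0, 0], [0, 0, 0.01, 0, 0, 0], [0, 0, 0, 0, 0, 0]]]' | python3 -m creep; python3 -c "
from h import *
cv2.imwrite('pics/w2.png',env.capture('wrist')[:,:,::-1])
s=env.state();print(s['joint_pos'],s['ee_pos'])"
```

```text
clock: 4.07
ee_pos: [0.502, 0.2262, 0.06]
orientation: [-179.9, 0.0, 87.8]
force: [-0.7, -0.4, -0.3]
width: -0.0004
finger_force: 0.0
[ 13.27319498  42.47712167 -53.65911287 109.43965532  44.05341456
  51.45248013 -65.00819933] [0.50251245 0.22654049 0.0607855 ]
```

View pics/w2.png

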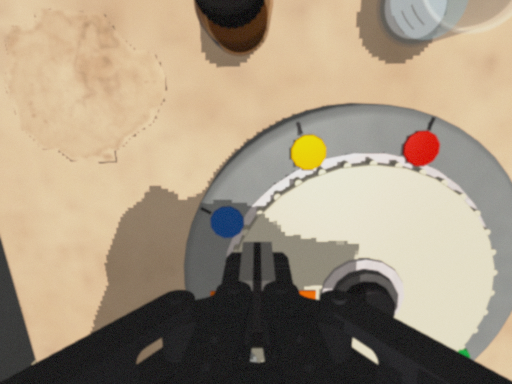

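The fingertips are down beside the tab and clear of the disc and button. I'll close the gap gently, then push along the arc.

Scaled: -0.002 m / 0.3 = -0.0067, -0.001 m / 0.3 = -0.0033.

```bash
echo '[[[-0.0067, 0.0017, 0, 0, 0, 0], [-0.0067, 0, 0, 0, 0, 0], [-0.0067, 0, 0, 0, 0, 0], [-0.005, 0, 0, 0, 0, 0], [-0.005, 0, 0, 0, 0, 0], [-0.0033, 0, 0, 0, 0, 0], [0, 0, 0, 0, 0, 0]]]' | python3 -m creep; echo '[[[-0.0098, -0.003, 0, 0, 0, -0.0083], [-0.0098, -0.003, 0, 0, 0, -0.0083], [-0.0098, -0.003, 0, 0, 0, -0.0083], [-0.0098, -0.003, 0, 0, 0, -0.0083], [-0.0098, -0.003, 0, 0, 0, -0.0083], [-0.0098, -0.003, 0, 0, 0, -0.0083], [-0.0098, -0.003, 0, 0, 0, -0.0083], [-0.0098, -0.003, 0, 0, 0, -0.0083], [0, 0, 0, 0, 0, 0]]]' | python3 -m creep
python3 - <<'E'
from h import *
im=env.capture('top')[:,:,::-1];crop(im,'pics/t2.png',140,130,190,140,4)
s=env.state();print(np.round(s['joint_pos'],1),s['ee_pos'],s['orientation'],s['force'])
e=s['ee_pos'];y=np.radians(s['orientation'][2]);d=np.array([.5569,.1962])-e[:2]
print('p',d@[np.cos(y),np.sin(y)],d@[np.sin(y),-np.cos(y)])
E
```

```text
clock: 4.7
ee_pos: [0.5028, 0.217, 0.0609]
orientation: [179.9, -0.1, 87.9]
force: [0.9, 2.8, 2.3]
width: 0.0001
finger_force: 1.3
clock: 5.45
ee_pos: [0.4991, 0.1921, 0.0605]
orientation: [180.0, -0.0, 112.0]
force: [0.2, 2.1, 1.3]
width: 0.0001
finger_force: 0.7
[ 20.4  44.2 -58.9 111.7  48.2  53.1 -41.6] [0.49891006 0.19201924 0.06037862] [ 1.79990047e+02 -1.97908328e-02  1.11818252e+02] [0.52865494 1.60765699 0.80781967]
p -0.017671467524681413 0.05538981478179587
```

View pics/t2.png

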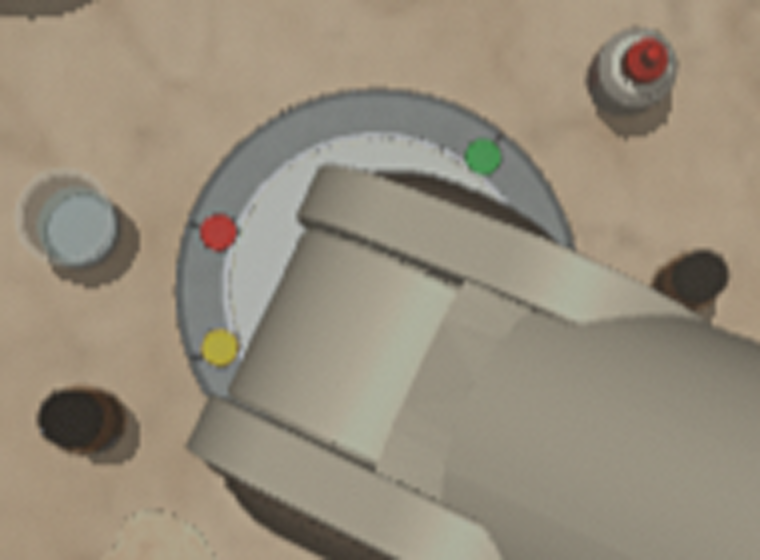

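The arm hides the tab from the top camera, but the force (about 2–3 N) and the flush geometry (offset 17.7 mm against 18 expected) show clean contact on the tab. I'll continue along the arc.

Scaled: -0.00295 m / 0.3 = -0.0098, -0.0009 m / 0.3 = -0.003, -3 degrees / 360 = -0.0083.

```bash
R='x'; echo '[[[-0.0098, -0.003, 0, 0, 0, -0.0083], [-0.0098, -0.003, 0, 0, 0, -0.0083], [-0.0098, -0.003, 0, 0, 0, -0.0083], [-0.0098, -0.003, 0, 0, 0, -0.0083], [-0.0098, -0.003, 0, 0, 0, -0.0083], [-0.0098, -0.003, 0, 0, 0, -0.0083], [-0.0098, -0.003, 0, 0, 0, -0.0083], [-0.0098, -0.003, 0, 0, 0, -0.0083], [-0.0098, -0.003, 0, 0, 0, -0.0083], [-0.0098, -0.003, 0, 0, 0, -0.0083], [-0.0098, -0.003, 0, 0, 0, -0.0083], [-0.0098, -0.003, 0, 0, 0, -0.0083]]]' | python3 -m creep
python3 - <<'E'
from h import *
s=env.state();print(np.round(s['joint_pos'],1),s['ee_pos'],s['orientation'],s['force'])
e=s['ee_pos'];y=np.radians(s['orientation'][2]);d=np.array([.5569,.1962])-e[:2]
print('p',d@[np.cos(y),np.sin(y)],d@[np.sin(y),-np.cos(y)])
E
```

```text
clock: 6.5
ee_pos: [0.5113, 0.1589, 0.0603]
orientation: [180.0, -0.1, 148.0]
force: [-0.9, 4.1, 1.1]
width: -0.0001
finger_force: 1.5
[ 27.7  49.  -65.4 111.4  54.1  57.8  -5.7] [0.51126325 0.15889198 0.06026384] [ 1.79997351e+02 -7.61928013e-02  1.47996314e+02] [-0.88031993  4.08300778  1.10199269]
p -0.01892832864053296 0.055824010407655555
```

Scaled: -0.00295 m / 0.3 = -0.0098, -0.0009 m / 0.3 = -0.003, -3 degrees / 360 = -0.0083.

```bash
echo '[[[-0.0098, -0.003, 0, 0, 0, -0.0083], [-0.0098, -0.003, 0, 0, 0, -0.0083], [-0.0098, -0.003, 0, 0, 0, -0.0083], [-0.0098, -0.003, 0, 0, 0, -0.0083], [-0.0098, -0.003, 0, 0, 0, -0.0083], [-0.0098, -0.003, 0, 0, 0, -0.0083], [-0.0098, -0.003, 0, 0, 0, -0.0083], [-0.0098, -0.003, 0, 0, 0, -0.0083], [-0.0098, -0.003, 0, 0, 0, -0.0083], [-0.0098, -0.003, 0, 0, 0, -0.0083], [-0.0098, -0.003, 0, 0, 0, -0.0083], [-0.0098, -0.003, 0, 0, 0, -0.0083]]]' | python3 -m creep;echo '[[[-0.0098, -0.003, 0, 0, 0, -0.0083], [-0.0098, -0.003, 0, 0, 0, -0.0083], [-0.0098, -0.003, 0, 0, 0, -0.0083], [-0.0098, -0.003, 0, 0, 0, -0.0083], [-0.0098, -0.003, 0, 0, 0, -0.0083], [-0.0098, -0.003, 0, 0, 0, -0.0083], [-0.0098, -0.003, 0, 0, 0, -0.0083], [-0.0098, -0.003, 0, 0, 0, -0.0083], [-0.0098, -0.003, 0, 0, 0, -0.0083], [-0.0098, -0.003, 0, 0, 0, -0.0083], [0, 0, 0, 0, 0, 0]]]' | python3 -m creep
python3 - <<'E'
from h import *
s=env.state();print(np.round(s['joint_pos'],1),s['ee_pos'],s['orientation'],s['force'])
e=s['ee_pos'];y=np.radians(s['orientation'][2]);d=np.array([.5569,.1962])-e[:2]
print('p',d@[np.cos(y),np.sin(y)],d@[np.sin(y),-np.cos(y)])
a=np.hstack([env.capture('wrist')[:,:,::-1],env.capture('scene')[:,:,::-1]])
cv2.imwrite('pics/m3.png',cv2.resize(a,(800,300),interpolation=cv2.INTER_AREA))
cv2.imwrite('pics/w3.png',a[:,:512]);cv2.imwrite('pics/s3.png',a[:,512:])
E
```

```text
clock: 7.5
ee_pos: [0.5413, 0.1384, 0.0597]
orientation: [-180.0, -0.2, -176.0]
force: [-1.9, 2.0, -0.1]
width: -0.0
finger_force: 1.2
clock: 8.42
ee_pos: [0.5723, 0.1381, 0.0594]
orientation: [180.0, -0.2, -146.1]
force: [-1.9, 0.8, -0.2]
width: 0.0002
finger_force: 0.6
[ 31.8  60.1 -73.2 103.6  62.8  69.   61.8] [0.57231753 0.13813506 0.05944877] [ 1.79997856e+02 -1.75673891e-01 -1.46097101e+02] [-1.91250231  0.78529362 -0.18509168]
p -0.019591569990313744 0.05679267095575955
```

View pics/m3.png

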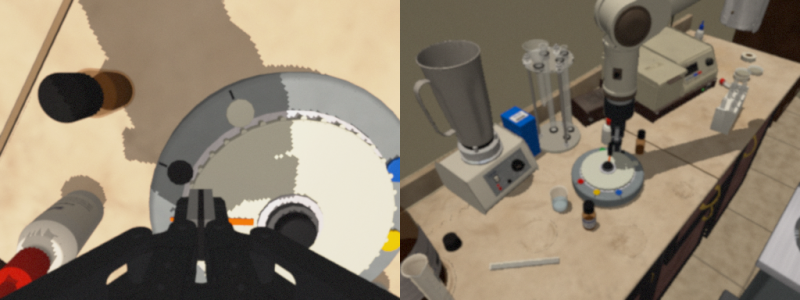

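The wrist view shows the orange pointer on both sides of the fingers, at (172,219) and (240,221) in the half-scale picture. No bystanders have been disturbed. I'll measure the pointer angle from the orange pixels.

```bash
cat >> h.py <<'E'
from scipy.spatial.transform import Rotation as Ro
def wristang(im,ee,rpy,z=.05,C=(.5569,.1962)):
    c=env.calibration('wrist');M=np.array(c['mount']);T=np.eye(4);T[:3,:3]=Ro.from_euler('xyz',rpy,degrees=True).as_matrix();T[:3,3]=ee
    T=T@M
    def pw(uv,z):
        d=T[:3,:3]@np.linalg.solve(c['mtx'],[uv[0],uv[1],1.]);return T[:3,3]+d*(z-T[2,3])/d[2]
    hsv=cv2.cvtColor(np.ascontiguousarray(im),cv2.COLOR_BGR2HSV)
    m=cv2.inRange(hsv,(6,200,140),(15,255,255));ys,xs=np.nonzero(m)
    W=np.array([pw(q,z)[:2] for q in zip(xs,ys)]);r=np.hypot(*(W-C).T);k=(r<.084)&(r>.015);W=W[k]
    v=np.linalg.svd(W-W.mean(0))[2][0]; d=W.mean(0)-C; v=v*np.sign(v@d)
    print('n',len(W),'r',r[k].min(),r[k].max(),'line ang',np.degrees(np.arctan2(v[1],v[0]))%360,'radial ang',np.degrees(np.arctan2(d[1],d[0]))%360,'miss mm',1e3*(v[0]*d[1]-v[1]*d[0]))
    far=W[np.argsort(r[k])[-12:]].mean(0)-C;print('tip ang',np.degrees(np.arctan2(far[1],far[0]))%360)
    return pw
E
python3 - <<'E'
from h import *
pw=wristang(cv2.imread('pics/w3.png'),[.57232,.13814,.05945],[179.998,-.176,-146.097])
b=cv2.imread('pics/w3.png')
for n,uv in(('black',(180*1.28,172*1.28)),('white',(240*1.28,113*1.28))):
    w=pw(uv,.043)[:2]-[.5569,.1962];print(n,np.hypot(*w),np.degrees(np.arctan2(w[1],w[0])))
E
```

```text
n 222 r 0.022245135802512542 0.07633553731417697 line ang 301.38260401355876 radial ang 300.4421277683746 miss mm -0.5316158678270612
tip ang 301.0371080522649
black 0.078047320140167 -82.07417713965307
white 0.07961577755540601 -121.91751662114622
```

The pointer is about 16.5° short of green, measured against the black and white dots in the same picture. I'll push 14° more slowly, back off, rise and measure.

Scaled: -0.002 m / 0.3 = -0.0067, -0.0006 m / 0.3 = -0.002, -2 degrees / 360 = -0.0056.

```bash
echo '[[[-0.0067, -0.002, 0, 0, 0, -0.0056], [-0.0067, -0.002, 0, 0, 0, -0.0056], [-0.0067, -0.002, 0, 0, 0, -0.0056], [-0.0067, -0.002, 0, 0, 0, -0.0056], [-0.0067, -0.002, 0, 0, 0, -0.0056], [-0.0067, -0.002, 0, 0, 0, -0.0056], [-0.0067, -0.002, 0, 0, 0, -0.0056], [0, 0, 0, 0, 0, 0], [0, 0, 0, 0, 0, 0]]]' | python3 -m creep; python3 -c "
from h import *
s=env.state();print(s['ee_pos'],s['orientation'])"; echo '[[[0.01, 0, 0, 0, 0, 0], [0.0133, 0, 0, 0, 0, 0], [0.0133, 0, 0, 0, 0, 0], [0, 0, -0.0333, 0, 0, 0], [0, 0, -0.0833, 0, 0, 0], [0, 0, -0.0833, 0, 0, 0], [0, 0, -0.0833, 0, 0, 0], [0, 0, -0.0833, 0, 0, 0], [0, 0, -0.0833, 0, 0, 0], [0, 0, -0.0833, 0, 0, 0], [0, 0, 0, 0, 0, 0], [0, 0, 0, 0, 0, 0]]]' | python3 -m creep;  python3 - <<'E'
from h import *
s=env.state();im=env.capture('wrist')[:,:,::-1];cv2.imwrite('pics/w4.png',im)
print(s['ee_pos'],s['orientation'])
wristang(im,s['ee_pos'],s['orientation'])
crop(im,'pics/w4c.png',90,90,266,200,3)
E
```

```text
clock: 9.27
ee_pos: [0.5861, 0.1436, 0.0597]
orientation: [-180.0, -0.1, -132.3]
force: [-2.1, -1.9, -2.1]
width: 0.0003
finger_force: 1.0
[0.58612083 0.14360794 0.05969647] [-1.79988217e+02 -1.11078930e-01 -1.32262640e+02]
clock: 10.27
ee_pos: [0.5801, 0.1369, 0.2228]
orientation: [-179.8, 0.2, -132.1]
force: [-0.1, -0.5, -0.3]
width: 0.0005
finger_force: 0.0
[0.58011509 0.13685579 0.22284519] [-1.79848751e+02  1.75985264e-01 -1.32122315e+02]
n 31 r 0.02298194251848423 0.0711313611192841 line ang 313.7195420160623 radial ang 314.4767605639507 miss mm 0.5694445070475938
tip ang 314.33776483982484
```

View pics/w4c.png

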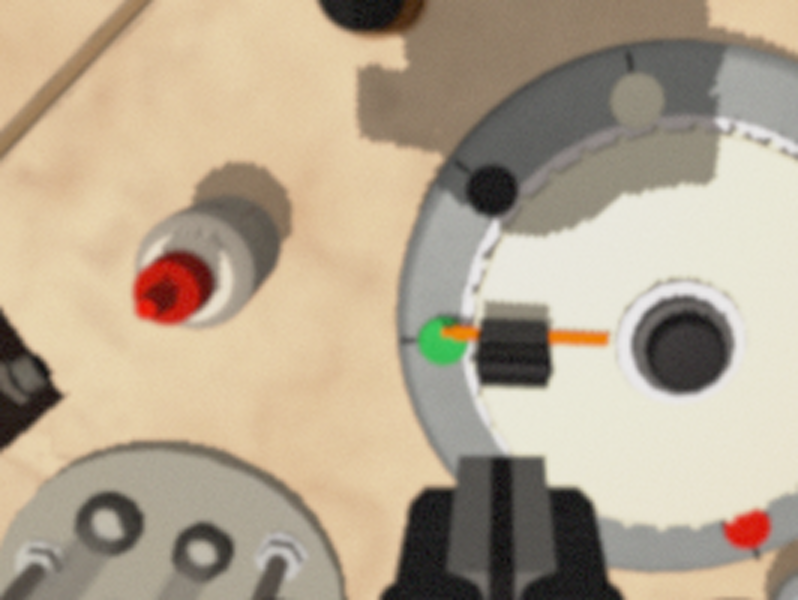

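The pointer tip at (443,331) in the crop is just short of the green dot's centre at about (442,341). Black is at (492,190), white at (637,101) and red at (747,528). I'll work out the remaining angle from these.

Run:
```python
from h import *
from scipy.optimize import least_squares
im=cv2.imread('pics/w4.png')
pw=wristang(im,[.580115,.136856,.222845],[-179.849,.176,-132.122])
f=lambda u,v:((u+.5)/3-.5+90,(v+.5)/3-.5+90)
D=dict(green=(442,341,125),black=(492,190,85),white=(637,101,45),red=(747,528,-125))
W={k:pw(f(*v[:2]),.043)[:2] for k,v in D.items()}
def res(q): return np.concatenate([W[k]-(q[:2]+.08*np.array([np.cos(q[2]+np.pi+np.radians(D[k][2])),np.sin(q[2]+np.pi+np.radians(D[k][2]))])) for k in D])
s=least_squares(res,[.5569,.1962,.2589]);print(s.x,np.degrees(s.x[2]),np.round(s.fun*1e3,1))
g=np.degrees(s.x[2])+180+125;print('green ang',g)
wristang(im,[.580115,.136856,.222845],[-179.849,.176,-132.122],C=tuple(s.x[:2]))
for uv in((443,331),(600,339),(460,332.5)):
    w=pw(f(*uv),.05)[:2]-s.x[:2];print(np.hypot(*w),np.degrees(np.arctan2(w[1],w[0]))%360-g)
```

```text
n 31 r 0.02298084273808213 0.07113025863384842 line ang 313.71977822256065 radial ang 314.4767037781047 miss mm 0.5692097154109572
tip ang 314.3377753075454
[0.5546728  0.19721638 0.25639007] 14.690068802218844 [-0.2  0.  -0.1  0.3  0.5  0.4 -0.2 -0.7]
green ang 319.69006880221883
n 31 r 0.02529488713441865 0.07340988645515514 line ang 313.71977822256065 radial ang 315.58412007620876 miss mm 1.4764177396220344
tip ang 315.1968553098586
0.07901924484139591 -4.245798603606602
0.026644311257799848 -3.0712242887829575
0.07335200356960422 -4.02682465068591
```

About 4.2° remains. I'll return along the same commanded path and push exactly that much.

Scaled: 0.025 m / 0.3 = 0.0833, 0.01 m / 0.3 = 0.0333.

```bash
echo '[[[0, 0, 0.0833, 0, 0, 0], [0, 0, 0.0833, 0, 0, 0], [0, 0, 0.0833, 0, 0, 0], [0, 0, 0.0833, 0, 0, 0], [0, 0, 0.0833, 0, 0, 0], [0, 0, 0.0833, 0, 0, 0], [0, 0, 0.0333, 0, 0, 0], [-0.0167, 0, 0, 0, 0, 0], [-0.0133, 0, 0, 0, 0, 0], [-0.0067, 0, 0, 0, 0, 0], [0, 0, 0, 0, 0, 0], [0, 0, 0, 0, 0, 0]]]' | python3 -m creep; echo '[[[-0.0033, -0.001, 0, 0, 0, -0.0028], [-0.0033, -0.001, 0, 0, 0, -0.0028], [-0.0033, -0.001, 0, 0, 0, -0.0028], [-0.004, -0.001, 0, 0, 0, -0.0033], [0, 0, 0, 0, 0, 0], [0, 0, 0, 0, 0, 0]]]' | python3 -m creep; echo '[[[0.01, 0, 0, 0, 0, 0], [0.0133, 0, 0, 0, 0, 0], [0.0133, 0, 0, 0, 0, 0], [0, 0, -0.0333, 0, 0, 0], [0, 0, -0.0833, 0, 0, 0], [0, 0, -0.0833, 0, 0, 0], [0, 0, -0.0833, 0, 0, 0], [0, 0, -0.0833, 0, 0, 0], [0, 0, -0.0833, 0, 0, 0], [0, 0, -0.0833, 0, 0, 0], [0, 0, 0, 0, 0, 0], [0, 0, 0, 0, 0, 0]]]' | python3 -m creep;  python3 - <<'E'
from h import *
s=env.state();im=env.capture('wrist')[:,:,::-1];cv2.imwrite('pics/w5.png',im)
print(list(s['ee_pos']),list(s['orientation']))
crop(im,'pics/w5c.png',90,90,266,200,3)
E
```

```text
clock: 11.32
ee_pos: [0.5875, 0.1452, 0.0617]
orientation: [-179.9, 0.1, -132.1]
force: [0.6, 0.5, -0.3]
width: 0.0
finger_force: 0.0
clock: 11.82
ee_pos: [0.5907, 0.1468, 0.0603]
orientation: [-180.0, 0.0, -127.9]
force: [-1.2, -1.1, 1.8]
width: 0.0002
finger_force: 0.6
clock: 12.82
ee_pos: [0.5842, 0.1388, 0.2227]
orientation: [-179.9, 0.2, -127.9]
force: [0.1, -1.0, -0.8]
width: -0.0
finger_force: 0.0
[np.float64(0.5842364116613552), np.float64(0.13878225728522478), np.float64(0.22265022698014725)] [np.float64(-179.86384800892316), np.float64(0.15645427901529346), np.float64(-127.90480993177432)]
```

View pics/w5c.png

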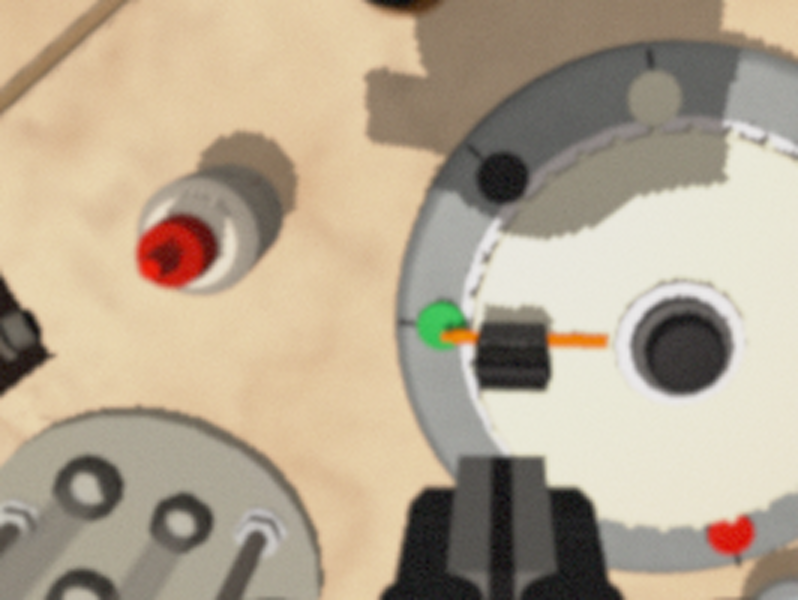

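The tip is now at (443,337) and green at (442,325). Black is at (502,178), white at (655,97) and red at (731,534). I'll compute this with parallax included.

Run:
```python
from h import *
from scipy.optimize import least_squares
f=lambda u,v:((u+.5)/3-.5+90,(v+.5)/3-.5+90)
c=env.calibration('wrist')
def go(fn,ee,rpy,D,L):
    im=cv2.imread(fn);pw=wristang(im,ee,rpy)
    W={k:pw(f(*v[:2]),.043)[:2] for k,v in D.items()}
    def res(q): return np.concatenate([W[k]-(q[:2]+.08*np.array([np.cos(q[2]+np.pi+np.radians(D[k][2])),np.sin(q[2]+np.pi+np.radians(D[k][2]))])) for k in D])
    s=least_squares(res,[.5569,.1962,.2589]);g=np.degrees(s.x[2])+305;print(s.x,g,np.round(s.fun*1e3,1))
    for uv in L:
        w=pw(f(*uv),.05)[:2]-s.x[:2];print(' r',np.hypot(*w),'err',np.degrees(np.arctan2(w[1],w[0]))%360-g, 'vs direct green', np.degrees(np.arctan2(w[1],w[0]))%360-np.degrees(np.arctan2(*(W['green']-s.x[:2])[::-1]))%360, 'tip-green mm',1e3*(w+s.x[:2]-W['green']))
    # same target: where the tip would appear if exact
go('pics/w5.png',[.5842364,.1387823,.22265],[-179.8638,.1565,-127.9048],dict(green=(442,325,125),black=(502,178,85),white=(655,97,45),red=(731,534,-125)),[(443,337),(604,341)])
hs=cv2.imread('pics/w5.png')
hsv=cv2.cvtColor(hs,cv2.COLOR_BGR2HSV)
for fn in('pics/w4.png','pics/w5.png'):
    hsv=cv2.cvtColor(cv2.imread(fn),cv2.COLOR_BGR2HSV)
    m=cv2.inRange(hsv,(6,200,140),(15,255,255));m[:,300:]=0;m[:150]=0
    ys,xs=np.nonzero(m);k=np.argsort(xs)[:10];print(xs[k],ys[k])
    m=cv2.inRange(hsv,(45,80,50),(85,255,255));n,_,st,_=cv2.connectedComponentsWithStats(m);print(st[1:][st[1:,4]>50])
```

```text
n 31 r 0.0236802645187281 0.07072629748070537 line ang 319.1715209130786 radial ang 320.5811075941774 miss mm 0.9563340606505155
tip ang 320.241600423258
[0.5545655  0.1971491  0.25725125] 319.73941108422105 [-0.5  0.1  0.3  0.3  0.1  0.1  0.  -0.5]
 r 0.0788074104939585 err 1.2805253685464777 vs direct green 1.4397812780837853 tip-green mm [0.67481722 2.02622966]
 r 0.025125892029410797 err 2.1241238150030313 vs direct green 2.283379724540339 tip-green mm [-40.82472346  36.08386895]
[243 244 245 246 248 248 249 273 273 273] [199 199 199 199 200 201 201 201 203 202]
[[229 195  17  17 164]]
[243 245 247 248 248 273 273 274 275 275] [203 200 201 202 203 203 202 204 204 202]
[[229 190  16  17 167]]
```

Wrist estimates disagree by 1–2°, with an overshoot of about 1.3°. I'll move the arm aside and check with the top camera, which gave the sub-millimetre dot fit.

Scaled: 0.032 m / 0.3 = 0.1067.

```bash
echo '[[[0.1067, 0, 0, 0, 0, 0], [0.1067, 0, 0, 0, 0, 0], [0.1067, 0, 0, 0, 0, 0], [0.1067, 0, 0, 0, 0, 0], [0.1067, 0, 0, 0, 0, 0], [0.1067, 0, 0, 0, 0, 0], [0.1067, 0, 0, 0, 0, 0], [0.1067, 0, 0, 0, 0, 0], [0, 0, 0, 0, 0, 0]]]' | python3 -m creep;  python3 - <<'E'
from h import *
s=env.state();print(s['ee_pos'],s['orientation'])
im=np.mean([env.capture('top')[:,:,::-1].astype(float) for _ in range(4)],0).astype(np.uint8);cv2.imwrite('pics/t6.png',im)
crop(im,'pics/t6c.png',180,145,110,110,5)
E
```

```text
clock: 13.62
ee_pos: [0.4214, -0.0709, 0.2182]
orientation: [179.9, -0.4, -128.5]
force: [0.9, -0.3, -0.9]
width: 0.0001
finger_force: 0.0
[ 0.42135856 -0.07091262  0.21822859] [ 179.86638017   -0.44905587 -128.49537093]
```

View pics/t6c.png

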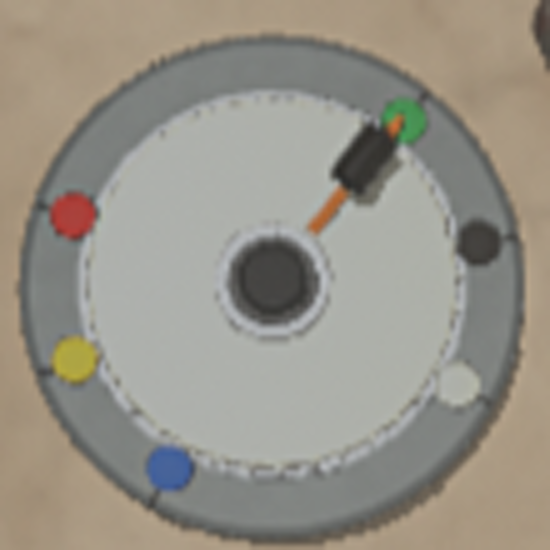

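The unobstructed top view shows the pointer tip at about (400,118), slightly past the green centre at (405,120). The pointer's inner end is at (315,231).

Run:
```python
from h import *
f=lambda u,v:((u+.5)/5-.5+180,(v+.5)/5-.5+145)
C=np.array([.55687,.19617]);g=-40.165
im=cv2.imread('pics/t6.png');hsv=cv2.cvtColor(im,cv2.COLOR_BGR2HSV)
m=cv2.inRange(hsv,(4,120,110),(18,255,255));m[:,:236]=0;m[:,266:]=0;m[:150]=0;m[200:]=0
ys,xs=np.nonzero(m);print(list(zip(xs,ys)))
W=np.array([pix2w('top',q,.05)[:2] for q in zip(xs,ys)])-C
print(np.round(np.degrees(np.arctan2(W[:,1],W[:,0]))-g,1),np.round(np.hypot(*W.T)*1e3))
for uv in((400,118),(315,231),(342,196)):
    w=pix2w('top',f(*uv),.05)[:2]-C;print(np.hypot(*w),np.degrees(np.arctan2(w[1],w[0]))-g)
w=C+.08*np.array([np.cos(np.radians(g)),np.sin(np.radians(g))])
for z in(.043,.05):p=w2pix('top',[*w,z]);print('ideal px in crop',(p-[180,145]+.5)*5-.5)
```

```text
[(np.int64(258), np.int64(169)), (np.int64(259), np.int64(169)), (np.int64(257), np.int64(170)), (np.int64(258), np.int64(170)), (np.int64(259), np.int64(170)), (np.int64(258), np.int64(171)), (np.int64(247), np.int64(183)), (np.int64(248), np.int64(183)), (np.int64(246), np.int64(184)), (np.int64(247), np.int64(184)), (np.int64(248), np.int64(184)), (np.int64(246), np.int64(185)), (np.int64(247), np.int64(185)), (np.int64(245), np.int64(186)), (np.int64(246), np.int64(186)), (np.int64(244), np.int64(187)), (np.int64(245), np.int64(187)), (np.int64(246), np.int64(187)), (np.int64(243), np.int64(188)), (np.int64(244), np.int64(188)), (np.int64(245), np.int64(188)), (np.int64(242), np.int64(189)), (np.int64(243), np.int64(189)), (np.int64(244), np.int64(189)), (np.int64(242), np.int64(190)), (np.int64(243), np.int64(190))]
[ 2.3  1.2  2.6  1.4  0.3  0.5  3.5  1.5  4.2  2.  -0.1  2.5  0.3  3.2
  0.8  4.   1.3 -1.2  4.9  2.  -0.8  6.   2.7 -0.3  3.6  0.3] [76. 77. 73. 74. 75. 73. 42. 43. 39. 40. 41. 38. 39. 35. 36. 32. 33. 35.
 30. 31. 32. 27. 28. 29. 25. 27.]
0.07891737295908495 1.1715315340361414
0.024947725340101506 -0.4921406105060484
0.0417563114513691 0.20753486809022803
ideal px in crop [404.17267737 121.1732524 ]
ideal px in crop [405.1167122  118.40891602]
```

Both cameras agree on an overshoot of about 1.2–1.3° (1.8 mm). I'll nudge it back from the other side of the tab, starting with a hover on the counter-clockwise side.

Scaled: -0.0353 m / 0.3 = -0.1177, 1.7 degrees / 360 = 0.0047.

```bash
echo '[[[-0.1177, 0, 0, 0, 0, 0.0047], [-0.1177, 0, 0, 0, 0, 0], [-0.1177, 0, 0, 0, 0, 0], [-0.1177, 0, 0, 0, 0, 0], [-0.1177, 0, 0, 0, 0, 0], [-0.1177, 0, 0, 0, 0, 0], [-0.1177, 0, 0, 0, 0, 0], [-0.1177, 0, 0, 0, 0, 0], [-0.1177, 0, 0, 0, 0, 0], [0, 0, 0, 0, 0, 0], [0, 0, 0, 0, 0, 0]]]' | python3 -m creep
cat > p.py <<'E'
from h import *
s=env.state()
e=s['ee_pos'];y=np.radians(s['orientation'][2]);d=np.array([.5569,.1962])-e[:2]
print('p',d@[np.cos(y),np.sin(y)],d@[np.sin(y),-np.cos(y)],e,s['orientation'][2]%360,s['force'])
E
python3 p.py
```

```text
clock: 14.73
ee_pos: [0.6269, 0.1881, 0.219]
orientation: [179.8, 0.0, -129.2]
force: [0.3, -0.1, -0.2]
width: 0.0
finger_force: 0.0
p 0.03794508331859803 0.05940871135399886 [0.62692605 0.18810209 0.21902497] 230.83665591873822 [ 0.29896804 -0.12159824 -0.2461133 ]
```

The rows are not in the units I measure in: shifts go in shares of 0.3 m and turns go in shares of 360 degrees. I convert before sending: 0.025 m / 0.3 = 0.0833, 0.02 m / 0.3 = 0.0667, 1 degrees / 360 = 0.0028.

```bash
echo '[[[0.0267, 0.0117, 0, 0, 0, 0.0028], [0, 0, 0.0667, 0, 0, 0], [0, 0, 0.0667, 0, 0, 0], [0, 0, 0.0833, 0, 0, 0], [0, 0, 0.0833, 0, 0, 0], [0, 0, 0.0833, 0, 0, 0], [0, 0, 0.0833, 0, 0, 0], [0, 0, 0.04, 0, 0, 0], [0, 0, 0.0167, 0, 0, 0], [0, 0, 0, 0, 0, 0], [0, 0, 0, 0, 0, 0], [0, 0, 0, 0, 0, 0]]]' | python3 -m creep; python3 p.py
```

```text
clock: 15.73
ee_pos: [0.6211, 0.1781, 0.0651]
orientation: [-179.9, 0.1, -130.6]
force: [0.2, -0.0, -0.3]
width: -0.0002
finger_force: 0.0
p 0.028082174842753625 0.060534333786556496 [0.62112722 0.17809261 0.06508865] 229.36860103922922 [ 0.2459167  -0.0168044  -0.30824091]
```

Scaled: 0.004 m / 0.3 = 0.0133, 0.003 m / 0.3 = 0.01.

```bash
echo '[[[0.01, 0.0133, 0.01, 0, 0, 0], [0.0067, 0, 0, 0, 0, 0], [0.005, 0, 0, 0, 0, 0], [0.0033, 0, 0, 0, 0, 0], [0, 0, 0, 0, 0, 0], [0, 0, 0, 0, 0, 0]]]' | python3 -m creep; python3 p.py; echo '[[[0.0017, 0, 0, 0, 0, 0], [0, 0, 0, 0, 0, 0], [0, 0, 0, 0, 0, 0]]]' | python3 -m creep; python3 p.py; echo '[[[0.0017, 0, 0, 0, 0, 0], [0, 0, 0, 0, 0, 0], [0, 0, 0, 0, 0, 0]]]' | python3 -m creep; python3 p.py
```

```text
clock: 16.23
ee_pos: [0.6125, 0.1751, 0.0607]
orientation: [-180.0, 0.1, -130.6]
force: [0.4, 1.3, 0.9]
width: 0.0
finger_force: 0.7
p 0.0201017013884968 0.05594280766056235 [0.61245959 0.17506217 0.06071591] 229.40583852867593 [0.35087166 1.25188917 0.85543069]
clock: 16.48
ee_pos: [0.6123, 0.1747, 0.0607]
orientation: [-180.0, 0.1, -130.6]
force: [0.6, 1.9, 1.6]
width: -0.0002
finger_force: 1.1
p 0.01975260544276919 0.05604746383605495 [0.61230981 0.17472359 0.06069144] 229.40025973704317 [0.55663882 1.88474455 1.64939493]
clock: 16.73
ee_pos: [0.6119, 0.174, 0.0605]
orientation: [-180.0, 0.0, -130.6]
force: [1.1, 2.8, 1.2]
width: -0.0
finger_force: 1.3
p 0.018916765739939927 0.05618305959789854 [0.61186446 0.1739899  0.06049721] 229.3889853050538 [1.14772934 2.77154545 1.1849523 ]
```

Scaled: 0.0005 m / 0.3 = 0.0017, 0.0003 m / 0.3 = 0.001.

```bash
echo '[[[0.0017, 0, 0, 0, 0, 0], [0.001, 0, 0, 0, 0, 0], [0, 0, 0, 0, 0, 0], [0, 0, 0, 0, 0, 0]]]' | python3 -m creep; python3 p.py; echo '[[[-0.0133, 0, 0, 0, 0, 0], [-0.0167, 0, 0, 0, 0, 0], [-0.01, 0, -0.0167, 0, 0, 0], [0, 0, -0.0833, 0, 0, 0], [0, 0, -0.0833, 0, 0, 0], [0, 0, -0.0833, 0, 0, 0], [0, 0, -0.0833, 0, 0, 0], [0, 0, -0.0833, 0, 0, 0], [0, 0, -0.0833, 0, 0, 0], [0, 0, 0, 0, 0, 0]]]' | python3 -m creep; echo '[[[0.1167, 0, 0, 0, 0, 0], [0.1167, 0, 0, 0, 0, 0], [0.1167, 0, 0, 0, 0, 0], [0.1167, 0, 0, 0, 0, 0], [0.1167, 0, 0, 0, 0, 0], [0.1167, 0, 0, 0, 0, 0], [0.1167, 0, 0, 0, 0, 0], [0.1167, 0, 0, 0, 0, 0], [0.1, 0, 0, 0, 0, 0], [0, 0, 0, 0, 0, 0]]]' | python3 -m creep
python3 - <<'E'
from h import *
s=env.state();print(s['ee_pos'],s['orientation'])
im=np.mean([env.capture('top')[:,:,::-1].astype(float) for _ in range(4)],0).astype(np.uint8);cv2.imwrite('pics/t7.png',im)
crop(im,'pics/t7c.png',180,145,110,110,5)
E
```

```text
clock: 17.07
ee_pos: [0.6113, 0.1732, 0.0604]
orientation: [-180.0, 0.0, -130.6]
force: [1.4, 1.2, 2.4]
width: -0.0002
finger_force: 1.4
p 0.01795347834436046 0.05630144934650483 [0.61132476 0.17317552 0.06044879] 229.38262353175404 [1.35030216 1.22994803 2.41902125]
clock: 17.9
ee_pos: [0.6209, 0.1842, 0.221]
orientation: [-179.8, 0.3, -130.6]
force: [-0.0, 0.7, 1.1]
width: -0.0003
finger_force: 0.0
clock: 18.73
ee_pos: [0.4124, -0.0598, 0.2137]
orientation: [179.9, -0.4, -131.2]
force: [0.8, -0.3, -0.3]
width: 0.0002
finger_force: 0.0
[ 0.41240334 -0.0598188   0.2136659 ] [ 179.85965899   -0.41126231 -131.20029355]
```

View pics/t7c.png

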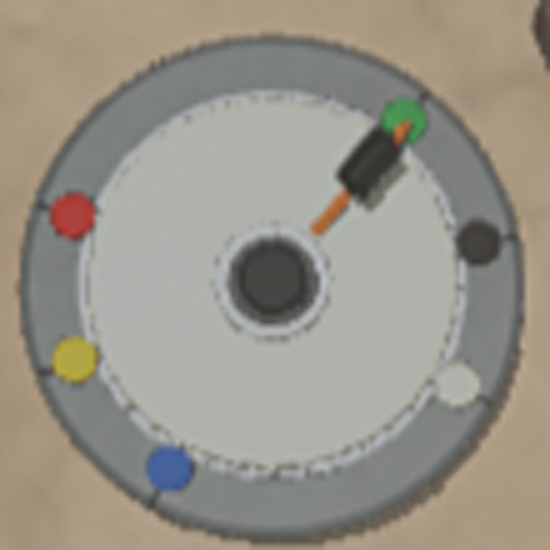

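The tip is now at about (405,121), almost exactly at the ideal (405,118). I'll quantify it with weighted orange centroids for the before and after pictures.

Run:
```python
from h import *
C=np.array([.55687,.19617]);g=-40.165
for fn in('t6','t7'):
    im=cv2.imread(f'pics/{fn}.png').astype(float)
    b,gr,r=im[...,0],im[...,1],im[...,2]
    w=np.clip(r-np.maximum(gr,b)-15,0,None)
    for y0,y1,x0,x1 in((165,174,252,264),(180,193,238,254)):
        s=w[y0:y1,x0:x1];Y,X=np.mgrid[y0:y1,x0:x1];uv=(X*s).sum()/s.sum(),(Y*s).sum()/s.sum()
        d=pix2w('top',uv,.05)[:2]-C;print(fn,np.round(uv,2),np.hypot(*d),np.degrees(np.arctan2(d[1],d[0]))-g)
```

```text
t6 [258.39 169.95] 0.07484500093774132 1.0123721158831458
t6 [245.11 186.65] 0.03409277330870304 1.724898870366701
t7 [259.71 171.03] 0.07481282786286135 -1.4849504249761978
t7 [245.7  187.16] 0.03402891601282117 -0.753835371280978
```

The pointer is now about 1.3° short (1.8 mm), the mirror of before. I'll make one more fine nudge counter-clockwise, using the measured contact relation: target |p.x| = 18.2 mm at yaw 230.8.

Scaled: -0.036 m / 0.3 = -0.12, -2 degrees / 360 = -0.0056.

```bash
echo '[[[-0.12, 0, 0, 0, 0, -0.0056], [-0.12, 0, 0, 0, 0, 0], [-0.12, 0, 0, 0, 0, 0], [-0.12, 0, 0, 0, 0, 0], [-0.12, 0, 0, 0, 0, 0], [-0.12, 0, 0, 0, 0, 0], [-0.12, 0, 0, 0, 0, 0], [0, 0, 0, 0, 0, 0], [0, 0, 0, 0, 0, 0]]]' | python3 -m creep; python3 p.py
```

```text
clock: 19.68
ee_pos: [0.5749, 0.1496, 0.2151]
orientation: [179.9, 0.1, -128.1]
force: [-0.1, -0.0, -0.2]
width: 0.0001
finger_force: 0.0
p -0.025529488681758056 0.042953093468209275 [0.57494296 0.14960413 0.21512694] 231.89295980796035 [-0.09288794 -0.02058602 -0.24566924]
```

Scaled: 0.025 m / 0.3 = 0.0833, -0.013 m / 0.3 = -0.0433, 1.1 degrees / 360 = 0.0031.

```bash
echo '[[[0.01, -0.0433, 0, 0, 0, 0.0031], [0, 0, 0.0667, 0, 0, 0], [0, 0, 0.0833, 0, 0, 0], [0, 0, 0.0833, 0, 0, 0], [0, 0, 0.0833, 0, 0, 0], [0, 0, 0.0833, 0, 0, 0], [0, 0, 0.0667, 0, 0, 0], [0, 0, 0.0267, 0, 0, 0], [0, 0, 0.01, 0, 0, 0], [0, 0, 0, 0, 0, 0], [0, 0, 0, 0, 0, 0]]]' | python3 -m creep; python3 p.py
```

```text
clock: 20.6
ee_pos: [0.5845, 0.1324, 0.0655]
orientation: [-179.9, 0.1, -129.8]
force: [-0.3, -0.5, 0.1]
width: -0.0003
finger_force: 0.0
p -0.03135540290502031 0.0620607575012347 [0.58454982 0.13240199 0.06548001] 230.2363341331517 [-0.34712776 -0.53365991  0.05591307]
```

Scaled: -0.004 m / 0.3 = -0.0133, -0.003 m / 0.3 = -0.01, -0.6 degrees / 360 = -0.0017.

```bash
echo '[[[-0.0133, 0.01, 0.0067, 0, 0, -0.0017], [-0.01, 0.01, 0.0067, 0, 0, 0], [-0.0067, 0, 0, 0, 0, 0], [-0.005, 0, 0, 0, 0, 0], [0, 0, 0, 0, 0, 0], [0, 0, 0, 0, 0, 0]]]' | python3 -m creep; python3 p.py; echo '[[[-0.0017, 0, 0, 0, 0, 0], [0, 0, 0, 0, 0, 0], [0, 0, 0, 0, 0, 0]]]' | python3 -m creep; python3 p.py
```

```text
clock: 21.1
ee_pos: [0.5858, 0.1448, 0.0605]
orientation: [-180.0, 0.0, -129.1]
force: [-0.6, 0.0, -0.6]
width: -0.0001
finger_force: 0.0
p -0.02164911271580809 0.054847019641132 [0.58581667 0.1448122  0.06047843] 230.90714462743665 [-0.59467155  0.04521496 -0.58193628]
clock: 21.35
ee_pos: [0.586, 0.1448, 0.0603]
orientation: [-180.0, -0.0, -129.1]
force: [-0.3, -0.3, 0.2]
width: -0.0
finger_force: 0.0
p -0.021507637161022258 0.05499436409003092 [0.58599211 0.14481316 0.06028636] 230.875780077471 [-0.34035543 -0.31715967  0.19325086]
```

Scaled: -0.0008 m / 0.3 = -0.0027, -0.0007 m / 0.3 = -0.0023.

```bash
echo '[[[-0.0027, 0, 0, 0, 0, 0], [-0.0023, 0, 0, 0, 0, 0], [0, 0, 0, 0, 0, 0], [0, 0, 0, 0, 0, 0]]]' | python3 -m creep; python3 p.py; echo '[[[-0.0017, 0, 0, 0, 0, 0], [0, 0, 0, 0, 0, 0], [0, 0, 0, 0, 0, 0]]]' | python3 -m creep; python3 p.py
```

```text
clock: 21.68
ee_pos: [0.5869, 0.1462, 0.0603]
orientation: [180.0, 0.0, -129.1]
force: [-0.0, 0.3, 0.2]
width: -0.0002
finger_force: 0.0
p -0.01986050903449167 0.054870300853159845 [0.58694854 0.14617726 0.06031077] 230.89105097948482 [-0.04004638  0.29757077  0.2195694 ]
clock: 21.93
ee_pos: [0.587, 0.1462, 0.0603]
orientation: [-180.0, -0.0, -129.1]
force: [-1.2, -1.2, 0.7]
width: -0.0002
finger_force: 0.8
p -0.019751321966006433 0.05490413199574682 [0.58703626 0.14623617 0.06027173] 230.88255375509294 [-1.20070243 -1.19317884  0.70668158]
```

Scaled: -0.0005 m / 0.3 = -0.0017.

```bash
echo '[[[-0.0017, 0, 0, 0, 0, 0], [0, 0, 0, 0, 0, 0], [0, 0, 0, 0, 0, 0]]]' | python3 -m creep; python3 p.py
```

```text
clock: 22.18
ee_pos: [0.5874, 0.1466, 0.0602]
orientation: [-180.0, -0.0, -129.1]
force: [-1.5, -1.7, 1.3]
width: 0.0002
finger_force: 1.2
p -0.019235956461963157 0.0549711396401493 [0.58741207 0.14659292 0.06024727] 230.88101242468858 [-1.51761207 -1.68398553  1.34197389]
```

Scaled: -0.0004 m / 0.3 = -0.0013, -0.0003 m / 0.3 = -0.001.

```bash
echo '[[[-0.0013, 0, 0, 0, 0, 0], [-0.001, 0, 0, 0, 0, 0], [0, 0, 0, 0, 0, 0], [0, 0, 0, 0, 0, 0]]]' | python3 -m creep; python3 p.py
```

```text
clock: 22.52
ee_pos: [0.5881, 0.1473, 0.0603]
orientation: [-180.0, -0.0, -129.1]
force: [-0.6, -1.1, 1.1]
width: 0.0002
finger_force: 1.2
p -0.018264304655880335 0.05509892378375093 [0.58812327 0.14726552 0.06029619] 230.8798615395985 [-0.60264188 -1.06246143  1.14089766]
```

Reached the target. I'll retreat, clear the view and measure numerically.

Scaled: -0.025 m / 0.3 = -0.0833, -0.005 m / 0.3 = -0.0167.

```bash
echo '[[[0.0133, 0, 0, 0, 0, 0], [0.0167, 0, 0, 0, 0, 0], [0.01, 0, -0.0167, 0, 0, 0], [0, 0, -0.0833, 0, 0, 0], [0, 0, -0.0833, 0, 0, 0], [0, 0, -0.0833, 0, 0, 0], [0, 0, -0.0833, 0, 0, 0], [0, 0, -0.0833, 0, 0, 0], [0, 0, -0.0833, 0, 0, 0], [0, 0, 0, 0, 0, 0]]]' | python3 -m creep; echo '[[[0.1167, 0, 0, 0, 0, 0], [0.1167, 0, 0, 0, 0, 0], [0.1167, 0, 0, 0, 0, 0], [0.1167, 0, 0, 0, 0, 0], [0.1167, 0, 0, 0, 0, 0], [0.1167, 0, 0, 0, 0, 0], [0.1167, 0, 0, 0, 0, 0], [0, 0, 0, 0, 0, 0]]]' | python3 -m creep
python3 - <<'E'
from h import *
im=np.mean([env.capture('top')[:,:,::-1].astype(float) for _ in range(4)],0).astype(np.uint8);cv2.imwrite('pics/t8.png',im)
C=np.array([.55687,.19617]);g=-40.165
for fn in('t6','t7','t8'):
    im=cv2.imread(f'pics/{fn}.png').astype(float)
    w=np.clip(im[...,2]-np.maximum(im[...,1],im[...,0])-15,0,None)
    for y0,y1,x0,x1 in((165,174,252,264),(180,193,238,254)):
        s=w[y0:y1,x0:x1];Y,X=np.mgrid[y0:y1,x0:x1];uv=(X*s).sum()/s.sum(),(Y*s).sum()/s.sum()
        d=pix2w('top',uv,.05)[:2]-C;print(fn,np.round(uv,2),np.hypot(*d),np.degrees(np.arctan2(d[1],d[0]))-g)
E
python3 p.py
```

```text
clock: 23.35
ee_pos: [0.5827, 0.14, 0.2209]
orientation: [-179.7, 0.4, -129.1]
force: [-0.4, 0.9, 1.5]
width: -0.0003
finger_force: 0.0
clock: 24.02
ee_pos: [0.4206, -0.0609, 0.2134]
orientation: [179.9, -0.4, -129.9]
force: [-0.4, -0.3, -1.0]
width: -0.0
finger_force: 0.0
t6 [258.39 169.95] 0.07484500093774132 1.0123721158831458
t6 [245.11 186.65] 0.03409277330870304 1.724898870366701
t7 [259.71 171.03] 0.07481282786286135 -1.4849504249761978
t7 [245.7  187.16] 0.03402891601282117 -0.753835371280978
t8 [259.01 170.43] 0.07485196173380972 -0.1292637745385079
t8 [245.44 186.83] 0.034216211535503915 0.5427183404036313
p -0.27461681674281746 0.05489486598649751 [ 0.42628705 -0.05152585  0.21554024] 230.89543596253722 [ 1.30702436  1.06967657 -0.05980913]
```

The pointer is now within about 0.3° of green. Next I'll move over the button.

Scaled: -0.0343 m / 0.3 = -0.1143, 0.0069 m / 0.3 = 0.023.

```bash
echo '[[[-0.1143, 0.023, 0, 0, 0, 0], [-0.1143, 0.023, 0, 0, 0, 0], [-0.1143, 0.023, 0, 0, 0, 0], [-0.1143, 0.023, 0, 0, 0, 0], [-0.1143, 0.023, 0, 0, 0, 0], [-0.1143, 0.023, 0, 0, 0, 0], [-0.1143, 0.023, 0, 0, 0, 0], [-0.1143, 0.023, 0, 0, 0, 0], [0, 0, 0, 0, 0, 0], [0, 0, 0, 0, 0, 0], [0, 0, 0, 0, 0, 0]]]' | python3 -m creep; python3 p.py
```

```text
clock: 25.13
ee_pos: [0.5551, 0.1983, 0.2149]
orientation: [180.0, -0.0, -128.8]
force: [0.9, 0.5, -0.4]
width: 0.0001
finger_force: 0.0
p 0.0005416457517335342 -0.0027511066690301504 [0.55509665 0.19834707 0.2149033 ] 231.1654247221859 [ 0.94824929  0.49980901 -0.41751769]
```

Scaled: 0.025 m / 0.3 = 0.0833, -0.0028 m / 0.3 = -0.0093.

```bash
echo '[[[0.0017, -0.0093, 0.05, 0, 0, 0], [0, 0, 0.0833, 0, 0, 0], [0, 0, 0.0833, 0, 0, 0], [0, 0, 0.0833, 0, 0, 0], [0, 0, 0.0833, 0, 0, 0], [0, 0, 0.05, 0, 0, 0], [0, 0, 0.0167, 0, 0, 0], [0, 0, 0, 0, 0, 0], [0, 0, 0, 0, 0, 0]]]' | python3 -m creep; python3 p.py
```

```text
clock: 25.88
ee_pos: [0.5585, 0.1936, 0.081]
orientation: [-180.0, 0.1, -129.1]
force: [0.6, -0.4, 0.2]
width: 0.0002
finger_force: 0.0
p -0.0009973522599270727 0.002845647371685897 [0.55847752 0.19363021 0.08103523] 230.85932877594277 [ 0.58095705 -0.41537229  0.24039375]
```

Scaled: 0.008 m / 0.3 = 0.0267, 0.005 m / 0.3 = 0.0167.

```bash
echo '[[[-0.0033, 0.0093, 0.0267, 0, 0, 0], [0, 0, 0.0167, 0, 0, 0], [0, 0, 0.01, 0, 0, 0], [0, 0, 0.0067, 0, 0, 0], [0, 0, 0.0067, 0, 0, 0], [0, 0, 0, 0, 0, 0], [0, 0, 0, 0, 0, 0]]]' | python3 -m creep; python3 p.py; echo '[[[0, 0, 0.0033, 0, 0, 0], [0, 0, 0.0033, 0, 0, 0], [0, 0, 0, 0, 0, 0], [0, 0, 0, 0, 0, 0]]]' | python3 -m creep; python3 p.py
```

```text
clock: 26.47
ee_pos: [0.5568, 0.1967, 0.0611]
orientation: [-180.0, 0.0, -129.1]
force: [-1.9, 0.0, 5.7]
width: 0.0001
finger_force: 3.1
p 0.00027552991003348043 -0.0004036500089833402 [0.55676047 0.19666838 0.06114579] 230.90582918359956 [-1.8559829   0.03506214  5.74213005]
clock: 26.8
ee_pos: [0.557, 0.1968, 0.0609]
orientation: [-179.9, 0.0, -129.1]
force: [-4.0, -2.0, 18.9]
width: -0.0002
finger_force: 9.8
p 0.0004911686101770336 -0.0003159957502923023 [0.55696446 0.19678047 0.06089601] 230.90757938351052 [-4.00171748 -1.98107974 18.94173261]
```

The button is fully down: it stopped hard at 0.0609, with the force rising to 19 N. I'll release it, retreat and check.

Scaled: -0.025 m / 0.3 = -0.0833, -0.015 m / 0.3 = -0.05.

```bash
echo '[[[0, 0, -0.01, 0, 0, 0], [0, 0, -0.0167, 0, 0, 0], [0, 0, -0.05, 0, 0, 0], [0, 0, -0.0833, 0, 0, 0], [0, 0, -0.0833, 0, 0, 0], [0, 0, -0.0833, 0, 0, 0], [0, 0, -0.0833, 0, 0, 0], [0, 0, -0.0833, 0, 0, 0], [0, 0, 0, 0, 0, 0]]]' | python3 -m creep; echo '[[[0.1167, 0, 0, 0, 0, 0], [0.1167, 0, 0, 0, 0, 0], [0.1167, 0, 0, 0, 0, 0], [0.1167, 0, 0, 0, 0, 0], [0.1167, 0, 0, 0, 0, 0], [0.1167, 0, 0, 0, 0, 0], [0.1167, 0, 0, 0, 0, 0], [0.1167, 0, 0, 0, 0, 0], [0.1167, 0, 0, 0, 0, 0], [0, 0, 0, 0, 0, 0], [0, 0, 0, 0, 0, 0]]]' | python3 -m creep
python3 - <<'E'
from h import *
im=np.mean([env.capture('top')[:,:,::-1].astype(float) for _ in range(4)],0).astype(np.uint8);cv2.imwrite('pics/t9.png',im)
crop(im,'pics/t9c.png',140,130,190,140,4)
C=np.array([.55687,.19617]);g=-40.165
im=im.astype(float);w=np.clip(im[...,2]-np.maximum(im[...,1],im[...,0])-15,0,None)
for y0,y1,x0,x1 in((165,174,252,264),(180,193,238,254)):
        s=w[y0:y1,x0:x1];Y,X=np.mgrid[y0:y1,x0:x1];uv=(X*s).sum()/s.sum(),(Y*s).sum()/s.sum()
        d=pix2w('top',uv,.05)[:2]-C;print(np.round(uv,2),np.hypot(*d),np.degrees(np.arctan2(d[1],d[0]))-g)
E
```

```text
clock: 27.55
ee_pos: [0.5587, 0.1979, 0.2121]
orientation: [-179.8, 0.4, -129.1]
force: [0.2, 1.4, 0.4]
width: 0.0002
finger_force: 0.0
clock: 28.47
ee_pos: [0.3685, -0.036, 0.2079]
orientation: [-180.0, -0.3, -129.4]
force: [0.7, -0.3, 0.5]
width: 0.0002
finger_force: 0.0
[259.01 170.43] 0.0748535442060508 -0.1356685113860081
[245.43 186.84] 0.034187390519101996 0.5371579564124858
```

View pics/t9c.png

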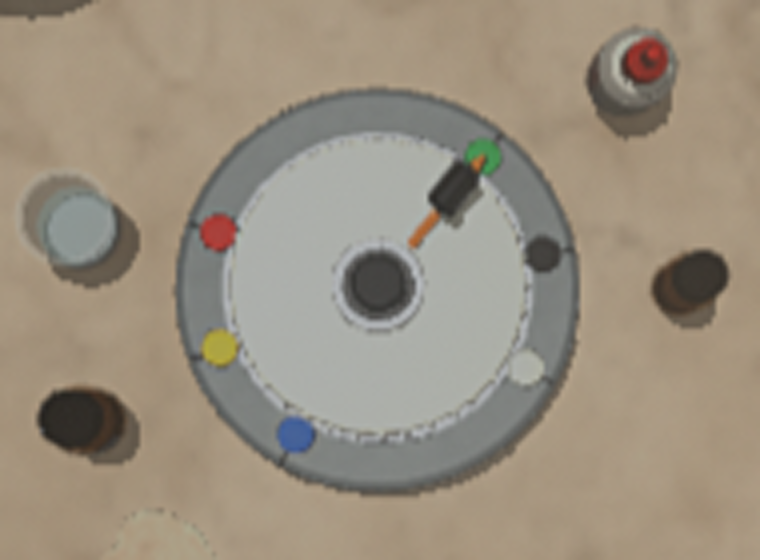

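The pointer tip is at (481,159), over the green dot at (484,157). The dropper, vial, amber bottle and beaker are where they were at the start, and the arm is clear of everything.

```bash
python3 -c "
from bench import env
print(env.job_done())"
```

```text
the job is handed in; nothing more can be done
None
```

The selector is on green, with the pointer within about 0.5° of the dot's centre; the button was then pressed fully down and released, the bottles, vial and beaker did not move, and the job was handed in at about 29 s (no verdict was shown).

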